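# Load the flask shaker and snap its guard gate shut

## Task

Get the flask shaker ready to run: stand the stoppered conical flask upright on the rubber mat inside the guard rail, setting it down without dropping it, and let go of it while the gate is still open. Then push the gate shut until its sprung latch snaps in behind the strike pin and holds. Do not knock over or push aside the jar, the beaker or the timer.

Things in the scene. Friction and masses are not known exactly. Their poses are not given: they have to be found in the camera images.
- flask: Conical glass flask closed by a stopper, 106 tall, base 67 across; its straight neck with the stopper is 28 across from 62 to 105 above the base: grasp it there. 0.08 to 0.17 kg. Origin: centre of the underside, z up along the flask. It stands on the worktop in front of the mixer, in one of three places that it shares with the jar and the beaker.
- shaker: Flask shaker, fixed: white base 190 (x) by 206 (y) by 53 high, black rubber mat 160 by 164 on it, mat top 60 above the worktop; open-topped guard rail of steel bars on three sides, bars up to 149 above the worktop, clear space inside 160 by 170. Origin: centre of the underside; x to its back, y left seen from the gate, z up. The gate closes its -x side. Vessels can be lowered in over the rail.
- mat_center (a point): Centre of the top of the rubber mat; axes as the shaker's.
- gate (a joint): Hinged gate of the guard: upright aluminium panel 132 long, 4 thick (rim 8), 64 to 150 above the worktop, hinge upright at its +y (left) end. 0 rad = shut (along the shaker's y, 85 in front of its origin, hard stop), grows as the free end swings out to the shaker's -x side; starts at 0.3 to 0.65. Stays where left, but springs back out if let go before the tongue has snapped in.
- gate_push (a point): A good point to push: on the outer face of the panel, 115 from the hinge axis towards the free end, 120 above the worktop. x points inward, square to the panel (push direction); y along the panel to the hinge. Closing takes under 1 N until the tongue meets the pin at about 0.1 rad, then up to about 7 N until it snaps in close to shut; latched, it rattles 0.02 rad at most.
- gate_hinge (a point): Point on the gate's upright hinge axis, 120 above the worktop; axes as gate_push's.
- tongue (a joint): Brass spring tongue at the gate's free end, 18 high, 111 above the worktop, reaching 152 from the hinge axis; its inner side is sloped, its outer side flat. 0 m = fully out, up to 0.010 = pushed back into the gate by the strike pin (spring 3 to 6 N). Latched when the gate is shut and this is back at 0.
- spindle_mixer: Obstacle, fixed, the same in every start: tall stand mixer between the shaker and the worktop's front edge. Its head fills x 0.47 to 0.64, y -0.33 to -0.14, from 0.30 to 0.49 m above the worktop; a cup hangs under the head, its column stands near (0.60, -0.18) on a flat base up to 60 high. Keep the gripper and wrist clear of it when swinging across from the right.
- burette_bottle_3: Obstacle, fixed, the same in every start: big brown bottle with glass fittings to the left of the gate. It fills x 0.41 to 0.56 from y 0.11 leftward, up to 0.35 m above the worktop (a thin glass tube goes on up); its bulb and hose reach y 0.06 below 0.12 m. Keep the gripper's body off it when going round the open gate.
- jar: Bystander: sample jar with a pale screw cap, 45 across, 63 tall, origin under its centre.
- beaker: Bystander: small glass beaker, 52 across, 56 tall, origin under its centre.
- timer: Bystander: lab timer lying flat, 62 by 66 by 18, origin under its centre.
There are look-alikes about, which are no part of the job. There is more than one size of the flask; the one meant has the size given above.

How it is judged:
On the way, in this order (a step that is already met when the one before it is completed fails the run):
1. the flask stands upright on the mat inside the guard, let go, with the gate still open (x of flask in the frame of mat_center between -0.052 and 0.052 m and y of flask in the frame of mat_center between -0.056 and 0.056 m and z of flask in the frame of mat_center between -0.006 and 0.006 m and angle between flask's own z axis and vertical below 0.12 rad and contact force between the fingers and flask below 0.1 N and linear speed of flask below 0.03 m/s and value of joint gate above 0.2 rad), for 0.2 s.
2. the gate is shut and its tongue has snapped out behind the strike pin, with the flask still standing inside (x of flask in the frame of mat_center between -0.052 and 0.052 m and y of flask in the frame of mat_center between -0.056 and 0.056 m and z of flask in the frame of mat_center between -0.006 and 0.006 m and angle between flask's own z axis and vertical below 0.12 rad and contact force between the fingers and flask below 0.1 N and linear speed of flask below 0.03 m/s and value of joint gate below 0.03 rad and value of joint tongue below 0.0025 m), for 0.2 s.
At the end, for the whole second after the job is handed in: The flask stands upright (within 7 degrees) and at rest on the mat inside the guard, its centre within 52 mm (front to back) and 56 mm (side to side) of the mat's centre, not held; the gate is shut (under 0.03 rad) and latched (tongue within 2.5 mm of fully out), with nothing holding it (all of step 2 and velocity of joint gate below 0.05 rad/s and contact force between the fingers and gate below 0.1 N); the robot touches nothing.
It fails at once if the flask is tipped over (more than 40 degrees) (angle between flask's own z axis and vertical above 0.7 rad).
It fails at once if the flask is dropped (falls unheld faster than 0.5 m/s, as from over 13 mm) (linear speed of flask above 0.5 m/s and contact force between the fingers and flask below 0.05 N).
It fails at once if the sample jar is pushed more than 30 mm from where it stood or tipped over (distance of jar from where it was at the start of the episode above 0.03 m or angle between jar's own z axis and vertical above 0.5 rad).
It fails at once if the beaker is pushed more than 30 mm from where it stood or tipped over (distance of beaker from where it was at the start of the episode above 0.03 m or angle between beaker's own z axis and vertical above 0.5 rad).
It fails at once if the lab timer is pushed more than 30 mm from where it stood or tipped over (distance of timer from where it was at the start of the episode above 0.03 m or angle between timer's own z axis and vertical above 0.5 rad).
It also fails if it takes over 64 s, if anything falls off the work surface, if the arm or the gripper's body presses on something with over 40 N, if the wrist force passes 120 N, or if a joint passes its speed limit or range.

## Robot

A 6-joint arm with a two-finger parallel gripper is mounted at the origin on the work surface; the furniture and walls round the work are solid. World frame = base frame: x ahead of the robot, y to its left, z up, the work surface at z = 0. Lengths are in m, angles in rad, forces in N, time in s.
With the tool pointing down it reaches from about 0.3 to 1 m from the base axis. Payload 5.1 kg.
Tool frame: the origin (TCP) lies at the very end of the fingers, on their centre line; the grasp point (between the pads) lies 19 mm behind it; z points along the fingers, y is the line along which they close (so a half turn about z gives the same grasp; the last joint's range is limited). The gripper opens to 95 mm and grips with 3 to 60 N. Pads are 20 mm wide; open, the fingers measure 119 mm over their backs; the gripper's body (75 mm by 180 mm) begins 59 mm behind the grasp point.
Start: joints at [-1.413, 0.124, 1.65, -0, 1.367, -0.083], TCP at [0.155, -0.631, 0.215] pointing down, gripper open.
Joint ranges: [-2.61, 2.61], [-1.02, 2.33], [0.03, 2.71], [-1.35, 4.49], [0.32, 2.68], [-2.91, 2.91]. Speed limits (rad/s): [2.57, 2.57, 3.14, 3.14, 3.14, 3.14].

## Interface

Orientations are given as a unit quaternion [x, y, z, w].
In Python, from cell import manip gives the robot as it stands. The module is installed in compiled form; this text tells all that it offers.
- The arm moves only by the tool play_rows, never from a script. Its argument "commands" is a list of rows, each an object of numbers: "dx", "dy", "dz": the shift along the tool's x, y, z in cm; "ax", "ay", "az": the turn, a rotation vector about the tool's x, y, z in degrees; "grip": the opening, from 0 (shut) to 1 (fully open). In form: [{"dx": .., "dy": .., "dz": .., "ax": .., "ay": .., "az": .., "grip": ..}, ...]. A call has 1 to 10 rows; each row is the pose to reach, as a shift and turn from the pose commanded when the call began, along the tool's axes at that moment; what a row does not reach only later rows make up. A row lasts 1/10 s, in which the tool goes at most 50 mm and 8.59 degrees, less where a joint would pass 70% of its speed; a pose out of reach is approached as far as the arm can. A call with a gripper value outside its range is refused whole. The fingers move at their own pace and stop on an object; "squeeze" is the grip in N (left out, the last holds). Time passes only in rows, so rows that repeat a pose let the fingers close. It gives the time, the measured TCP pose, the force, the opening and the grip force at its end, in the units of the state.
- manip.state(): the state, without advancing time (a new reading comes with each control period).
- manip.grab_frame(name): name is "side" or "top"; returns the picture (384x512x3 uint8, red, green, blue); there is no depth.
- manip.camera_params(name): a dict with "intrinsics" (3x3 intrinsics, pixels), "k1" (the pictures are not rectified: a ray, as slopes to the right and down, at radius r is drawn at 1 + k1 r^2 times it, then the intrinsics apply), "T" (4x4, takes a point from camera to world coordinates). Camera axes: x right, y up, looking along -z (the intrinsics and any distortion apply to the point x, -y, -z); pixel columns grow to the right and rows downward; lengths in m; the calibration is good to about 2 mm. A picture is of the moment at which its call begins. camera_params takes no time and is no camera call.
- manip.close_job(): hands the job in; it is judged then, once.
Trained networks look in the newest picture that a camera, given by its name, has taken for a name from the list of things; names that differ only in an ending like _2 or _b are one class to them, and where a whole thing is asked for, a point or a joint stands for the part that bears it (a point fixed in the world has none). Each returns a list of dicts, best first, with "conf" (0 to 1); they miss things now and then, are a little off and sometimes report something else, mostly with a low value. They report only what shows in the picture. A call takes as long as a camera call. They do not tell look-alikes from the thing itself.
- manip.look_for(camera, name): "box" ([centre column, centre row, width, height] in pixels, round what is visible of it).
- manip.landmark_of(camera, name): "position" ([column, row] in pixels: a listed point, or the origin of a listed thing).
The state is a dict: "clock": time; "qpos": joint angles; "qd": joint speeds; "tau": joint torques, N m; "eef_pos": TCP position; "tool_rot": TCP orientation; "contact_force": force on the tool from outside, world axes, zero at the start; "moment": the same for the moment, N m; "finger_gap": finger opening in m; "grasp_force": force on a finger pad.
Only numpy, scipy, OpenCV 4.12 (cv2) and the standard library are available. Lean on these libraries where they do the work, as an engineer would, in place of code of your own. Each camera call takes 0.05 s, during which the arm holds its last target. There are 200 camera calls.

## Working session

There is one attempt and no reset: what is moved stays moved. The work goes in short steps, Python scripts to look and compute and a tool call to move; the robot and the scene stay as the last step left them, time stands still between calls to the robot, and variables do not carry over. Pictures are saved under pics/ and viewed, at most 10 in all, crops included, and the job is handed in when it is done.

Besides the shell and the picture viewer there is one more tool, called after "Request:" as name(argument=value, ...) on one line, values as JSON. play_rows: Moves the arm, as the interface text tells. Its arguments: {"type":"object","properties":{"commands":{"type":"array"},"squeeze":{"type":"number"}},"required":["commands"]}

```bash
mkdir -p pics; cat > h.py <<'E'
import numpy as np, cv2
from cell import manip
def ray(cam,uv):
    p=manip.camera_params(cam);K=np.array(p["intrinsics"]);T=np.array(p["T"]);k1=p["k1"]
    d=np.linalg.inv(K)@[uv[0],uv[1],1];d=d[:2]
    s=d.copy()
    for _ in range(20): s=d/(1+k1*(s@s))
    v=T[:3,:3]@np.array([s[0],-s[1],-1]);return T[:3,3],v
def atz(cam,uv,z):
    o,v=ray(cam,uv);return o+v*(z-o[2])/v[2]
def proj(cam,P):
    p=manip.camera_params(cam);K=np.array(p["intrinsics"]);T=np.array(p["T"])
    c=np.linalg.inv(T)@np.append(P,1);s=np.array([c[0],-c[1]])/-c[2]
    s=s*(1+p["k1"]*(s@s));return (K@[s[0],s[1],1])[:2]
def tri(a,b):
    (o1,v1),(o2,v2)=ray("top",a),ray("side",b)
    t=np.linalg.lstsq(np.c_[v1,-v2],o2-o1,rcond=None)[0]
    p,q=o1+v1*t[0],o2+v2*t[1];return (p+q)/2,np.linalg.norm(p-q)
def save(cam,name):
    im=manip.grab_frame(cam);cv2.imwrite(f"pics/{name}.png",im[:,:,::-1]);return im
E
python3 - <<'E'
from h import *
np.set_printoptions(precision=3,suppress=True)
a=save("top","t0");b=save("side","s0")
cv2.imwrite("pics/both0.png",cv2.resize(np.vstack([a,b])[:,:,::-1],(450,600))) 
for c in("top","side"):
    print(c,np.array(manip.camera_params(c)["T"])[:3])
    for n in("flask","jar","beaker","timer","shaker","gate"):
        print(n,[(np.round(d["box"]).tolist(),round(d["conf"],2)) for d in manip.look_for(c,n)][:4])
    for n in("flask","jar","beaker","timer","mat_center","gate_push","gate_hinge","shaker"):
        print(n,[(np.round(d["position"],1).tolist(),round(d["conf"],2)) for d in manip.landmark_of(c,n)][:4])
print(manip.state())
E
```

```text
top [[ 0.148  0.967 -0.209  0.302]
 [-0.989  0.144 -0.031 -0.115]
 [ 0.     0.211  0.977  0.948]]
flask [([267.0, 226.0, 28.0, 28.0], 0.82), ([311.0, 300.0, 18.0, 23.0], 0.59), ([284.0, 271.0, 16.0, 22.0], 0.52)]
jar [([359.0, 259.0, 22.0, 19.0], 0.66)]
beaker [([320.0, 260.0, 23.0, 16.0], 0.9), ([227.0, 158.0, 54.0, 36.0], 0.62)]
timer [([198.0, 212.0, 30.0, 29.0], 0.68)]
shaker [([240.0, 122.0, 88.0, 107.0], 0.92)]
gate [([227.0, 156.0, 56.0, 39.0], 0.86)]
flask [([311.6, 298.7], 0.85), ([268.6, 226.8], 0.78), ([283.9, 271.1], 0.51)]
jar [([354.5, 260.5], 0.67)]
beaker [([317.3, 258.4], 0.58)]
timer [([199.4, 210.8], 0.97), ([205.3, 138.4], 0.65)]
mat_center [([239.5, 116.7], 0.56), ([194.8, 210.0], 0.34), ([239.8, 132.5], 0.2)]
gate_push [([241.8, 167.2], 0.68), ([204.7, 138.1], 0.35)]
gate_hinge [([203.5, 139.8], 0.68)]
shaker [([238.2, 130.2], 0.95)]
side [[ 0.622 -0.506  0.598  1.187]
 [ 0.783  0.382 -0.491 -0.707]
 [ 0.02   0.773  0.634  0.887]]
flask [([240.0, 212.0, 20.0, 44.0], 0.66), ([163.0, 201.0, 14.0, 22.0], 0.57), ([180.0, 224.0, 21.0, 30.0], 0.18)]
jar [([155.0, 239.
[... 298 characters left out ...]
 209.2], 0.62)]
jar [([153.5, 248.4], 0.77)]
beaker [([181.1, 232.7], 0.9)]
timer [([290.5, 200.3], 0.63)]
mat_center [([335.6, 243.3], 0.61)]
gate_push [([293.5, 196.8], 0.74)]
gate_hinge [([332.6, 195.4], 0.61)]
shaker [([333.1, 258.4], 0.66)]
{'clock': 1.5, 'qpos': array([-1.413,  0.124,  1.65 , -0.   ,  1.367, -0.083]), 'qd': array([ 0.001, -0.   ,  0.   , -0.002, -0.002,  0.001]), 'tau': array([  0.001, -41.757, -36.022,   0.078,   0.043,  -0.   ]), 'eef_pos': array([ 0.155, -0.631,  0.215]), 'tool_rot': array([ 0.993,  0.12 , -0.   ,  0.   ]), 'contact_force': array([0.914, 0.254, 0.184]), 'moment': array([-0.014,  0.006, -0.014]), 'grasp_force': 0.0, 'finger_gap': 0.09510782900246445}
```

View pics/t0.png

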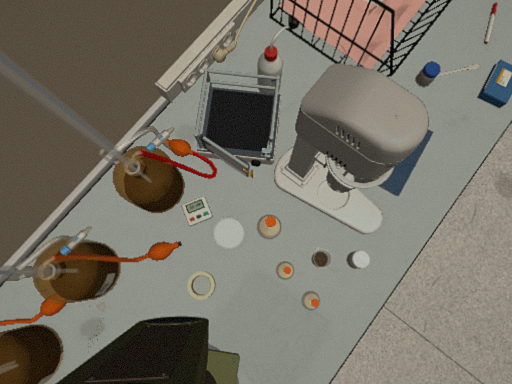

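View pics/s0.png

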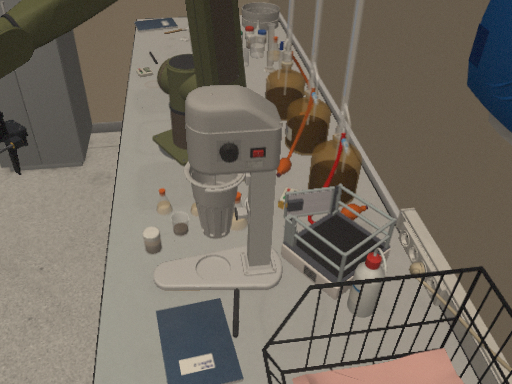

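The top view shows three orange-stoppered flasks: A (268,226), large; B (285,270); C (311,300). B and C are smaller. A beaker sits at (320,259), the jar at (359,259), the timer at (198,211), the shaker at (240,120), and the gate is open with its free end at (250,172). I'll compare sizes and confirm in a crop.

```bash
python3 - <<'E'
from h import *
np.set_printoptions(precision=4,suppress=True)
im=cv2.imread("pics/t0.png");s=cv2.imread("pics/s0.png")
a=cv2.resize(im[200:320,180:380],(800,480),interpolation=cv2.INTER_CUBIC)
cv2.imwrite("pics/c1.png",a)
for n,uv,w in(("A",(267,226),28),("B",(284.5,271),16),("C",(311,300),18),("beaker",(320,260),23),("jar",(359,259),22)):
    p=atz("top",uv,0.03);q=atz("top",(uv[0]+w,uv[1]),0.03);print(n,p,"width",np.linalg.norm(p-q), "side px",proj("side",p*[1,1,0]),proj("side",[p[0],p[1],.106]))
for n,a,b in(("mat",(239.5,116.7),(335.6,243.3)),("push",(241.8,167.2),(293.5,196.8)),("hinge",(203.5,139.8),(332.6,195.4)),("shaker",(238.2,130.2),(333.1,258.4)),("timer",(199.4,210.8),(290.5,200.3)),("flaskA",(268.6,226.8),(237.3,217.8)),("beaker",(317.3,258.4),(181.1,232.7)),("jar",(354.5,260.5),(153.5,248.4))):
    print(n,*tri(a,b))
print(atz("top",(239.5,116.7),.06),atz("top",(241.8,167.2),.12),atz("top",(203.5,139.8),.12),atz("side",(335.6,243.3),.06),atz("side",(293.5,196.8),.12),atz("side",(332.6,195.4),.12))
E
```

```text
A [ 0.4203 -0.1243  0.03  ] width 0.0719406814002316 side px [236.7577 222.8495] [236.8253 193.1875]
B [ 0.3149 -0.1836  0.03  ] width 0.04000436359200997 side px [197.8528 211.3768] [195.8716 181.9275]
C [ 0.2556 -0.2571  0.03  ] width 0.04418148526823843 side px [164.8657 210.671 ] [161.1606 181.2334]
beaker [ 0.355  -0.2684  0.03  ] width 0.05777626176768747 side px [179.9572 231.5589] [176.8413 201.6803]
jar [ 0.3721 -0.365   0.03  ] width 0.05512092820589526 side px [151.8256 250.6682] [146.8692 220.5185]
mat [ 0.6874 -0.0153  0.0681] 0.00949973640867237
push [ 0.5402 -0.0405  0.1297] 0.009154488112369755
hinge [0.593  0.0578 0.1222] 0.003667454382086594
shaker [ 0.6791 -0.0073  0.0002] 0.0025773981403053813
timer [0.4381 0.0604 0.0003] 0.0006887782184887568
flaskA [ 0.4215 -0.1267  0.0208] 0.005195751362379429
beaker [ 0.3595 -0.2669 -0.0017] 0.001396398596791369
jar [ 0.3694 -0.3598  0.0032] 0.003033412006465731
[ 0.6942 -0.0105  0.06  ] [ 0.5401 -0.0434  0.12  ] [0.5949 0.0598 0.12  ] [ 0.6808 -0.0135  0.06  ] [ 0.5335 -0.0273  0.12  ] [0.5908 0.058  0.12  ]
```

View pics/c1.png

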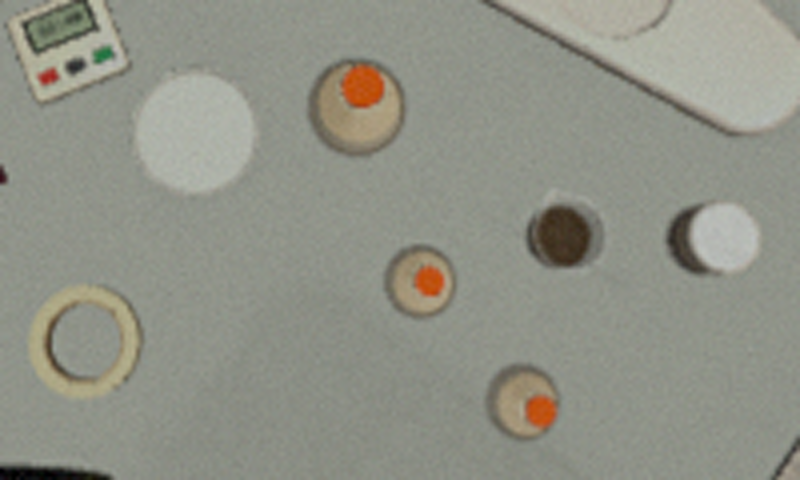

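Flask A measures about 67 mm at the base (B and C about 45 mm), so A is the one meant. Next I'll locate its stopper and base, the mat and the gate more exactly.

```bash
python3 - <<'E'
from h import *
np.set_printoptions(precision=4,suppress=True)
im=cv2.imread("pics/t0.png")
hsv=cv2.cvtColor(im,cv2.COLOR_BGR2HSV)
def orange(x0,x1,y0,y1):
    m=cv2.inRange(hsv[y0:y1,x0:x1],(5,190,170),(20,255,255));v,u=np.nonzero(m);return u.mean()+x0,v.mean()+y0,len(u)
a=orange(255,285,208,240);print("stop",a,atz("top",a[:2],.105))
print("base",atz("top",(269.3,226.8),.003))
g=cv2.cvtColor(im,cv2.COLOR_BGR2GRAY)
m=np.zeros_like(g);m[85:160,200:282]=(g[85:160,200:282]<60)*255
m=cv2.morphologyEx(m,cv2.MORPH_CLOSE,np.ones((3,3)))
n,l,st,c=cv2.connectedComponentsWithStats(m);i=1+st[1:,4].argmax();print(st[i],c[i])
v,u=np.nonzero(l==i)
P=np.array([atz("top",(x,y),.06)[:2] for x,y in zip(u,v)],np.float32)
print("mat rect",cv2.minAreaRect(P),P.mean(0))
cr=cv2.resize(im[60:190,185:300],None,fx=5,fy=4.5,interpolation=cv2.INTER_CUBIC);cv2.imwrite("pics/c2.png",cr[:600])
tool=manip.state();
from scipy.spatial.transform import Rotation as R
r=R.from_quat(tool["tool_rot"]).as_matrix();print(r, r.T@(np.array([.42,-.126,.2])-tool["eef_pos"]))
E
```

```text
stop (np.float64(270.2916666666667), np.float64(221.13888888888889), 72) [ 0.4232 -0.1296  0.105 ]
base [ 0.4226 -0.1309  0.003 ]
[ 200   87   74   69 3718] [238.6837 120.2657]Traceback (most recent call last):
  File "<stdin>", line 14, in <module>
  File "h.py", line 10, in atz
    o,v=ray(cam,uv);return o+v*(z-o[2])/v[2]
        ~~~^^^^^^^^
  File "h.py", line 4, in ray
    p=manip.camera_params(cam);K=np.array(p["intrinsics"]);T=np.array(p["T"]);k1=p["k1"]
ValueError: time passes only in moves, steps and waits
```

```bash
sed -i 's/manip.camera_params(cam)/CP(cam)/; s/^def ray/import functools\nCP=functools.lru_cache(None)(manip.camera_params)\ndef ray/' h.py
python3 - <<'E'
from h import *
np.set_printoptions(precision=4,suppress=True)
im=cv2.imread("pics/t0.png")
g=cv2.cvtColor(im,cv2.COLOR_BGR2GRAY)
m=np.zeros_like(g);m[85:160,200:282]=(g[85:160,200:282]<60)*255
n,l,st,c=cv2.connectedComponentsWithStats(m);i=1+st[1:,4].argmax();print(st[i],c[i])
v,u=np.nonzero(l==i)
P=np.array([atz("top",(x,y),.06)[:2] for x,y in zip(u,v)],np.float32)
print("mat rect",cv2.minAreaRect(P),P.mean(0))
cr=cv2.resize(im[60:190,185:300],None,fx=5,fy=4.6,interpolation=cv2.INTER_CUBIC);cv2.imwrite("pics/c2.png",cr)
from scipy.spatial.transform import Rotation as R
tool=manip.state();r=R.from_quat(tool["tool_rot"]).as_matrix();print(r, r.T@(np.array([.423,-.13,.2])-tool["eef_pos"]))
E
```

```text
[ 205   89   69   64 3518] [239.6882 119.5318]
mat rect ((0.6847179532051086, -0.011272899806499481), (0.16537261009216309, 0.17895148694515228), 2.017305850982666) [ 0.6867 -0.0122]
[[ 0.9711  0.2385 -0.    ]
 [ 0.2385 -0.9711 -0.    ]
 [-0.      0.     -1.    ]] [ 0.3798 -0.4228  0.0146]
```

View pics/c2.png

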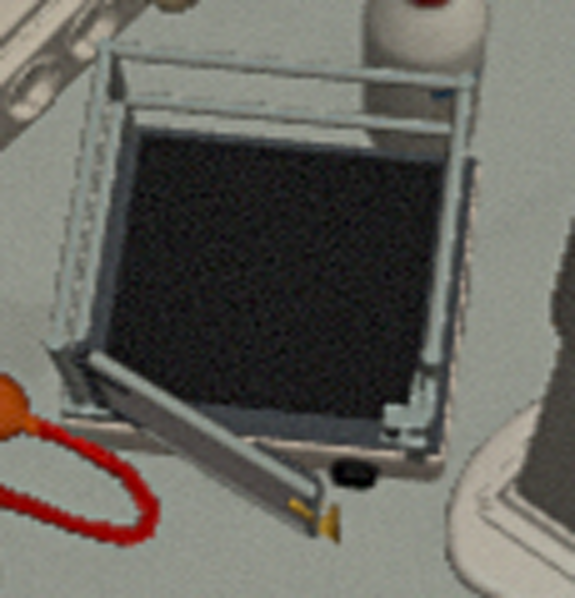

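The stopper and base agree on flask A at about (0.423, -0.130). The mat centre is near (0.686, -0.012). In the crop the gate's top edge runs from crop (95,355) to (318,487), with the hinge on the left, so the gate is clearly open. I'll go to a waypoint short of the flask, then tilt the tool away from the mixer head.

Request:
play_rows(commands=[{"dx": 32.2, "dy": -45.2, "dz": 1.5, "az": 29, "grip": 1}, {"dx": 32.2, "dy": -45.2, "dz": 1.5, "az": 29, "grip": 1}, {"dx": 32.2, "dy": -45.2, "dz": 1.5, "az": 29, "grip": 1}, {"dx": 32.2, "dy": -45.2, "dz": 1.5, "az": 29, "grip": 1}, {"dx": 32.2, "dy": -45.2, "dz": 1.5, "az": 29, "grip": 1}, {"dx": 32.2, "dy": -45.2, "dz": 1.5, "az": 29, "grip": 1}, {"dx": 32.2, "dy": -45.2, "dz": 1.5, "az": 29, "grip": 1}, {"dx": 32.2, "dy": -45.2, "dz": 1.5, "az": 29, "grip": 1}, {"dx": 32.2, "dy": -45.2, "dz": 1.5, "az": 29, "grip": 1}, {"dx": 32.2, "dy": -45.2, "dz": 1.5, "az": 29, "grip": 1}])

```text
validation failed for argument at $.co...
```

Request:
play_rows(commands=[{"dx": 0, "grip": 1}])

```text
validation failed for argument at $.co...
```

Request:
play_rows(commands=[{"dx": 32.2, "dy": -45.2, "dz": 1.5, "ax": 0, "ay": 0, "az": 29, "grip": 1}, {"dx": 32.2, "dy": -45.2, "dz": 1.5, "ax": 0, "ay": 0, "az": 29, "grip": 1}, {"dx": 32.2, "dy": -45.2, "dz": 1.5, "ax": 0, "ay": 0, "az": 29, "grip": 1}, {"dx": 32.2, "dy": -45.2, "dz": 1.5, "ax": 0, "ay": 0, "az": 29, "grip": 1}, {"dx": 32.2, "dy": -45.2, "dz": 1.5, "ax": 0, "ay": 0, "az": 29, "grip": 1}, {"dx": 32.2, "dy": -45.2, "dz": 1.5, "ax": 0, "ay": 0, "az": 29, "grip": 1}, {"dx": 32.2, "dy": -45.2, "dz": 1.5, "ax": 0, "ay": 0, "az": 29, "grip": 1}, {"dx": 32.2, "dy": -45.2, "dz": 1.5, "ax": 0, "ay": 0, "az": 29, "grip": 1}, {"dx": 32.2, "dy": -45.2, "dz": 1.5, "ax": 0, "ay": 0, "az": 29, "grip": 1}, {"dx": 32.2, "dy": -45.2, "dz": 1.5, "ax": 0, "ay": 0, "az": 29, "grip": 1}])

```text
clock: 2.5
eef_pos: [0.3398, -0.165, 0.2015]
tool_rot: [0.991, -0.133, 0.001, 0.0]
contact_force: [0.8, -0.5, 0.1]
finger_gap: 0.0951
grasp_force: 0.0
```

Request:
play_rows(commands=[{"dx": 0, "dy": 0, "dz": 0, "ax": 0, "ay": 15, "az": 0, "grip": 1}, {"dx": 0, "dy": 0, "dz": 0, "ax": 0, "ay": 15, "az": 0, "grip": 1}, {"dx": 0, "dy": 0, "dz": 0, "ax": 0, "ay": 15, "az": 0, "grip": 1}, {"dx": 0, "dy": 0, "dz": 0, "ax": 0, "ay": 15, "az": 0, "grip": 1}])

```text
clock: 2.9
eef_pos: [0.3393, -0.1669, 0.2017]
tool_rot: [0.983, -0.132, 0.129, 0.018]
contact_force: [-0.4, -0.7, 0.1]
finger_gap: 0.0949
grasp_force: 0.0
```

```bash
cat >> h.py <<'E'
from scipy.spatial.transform import Rotation as Rot
def delta(target, grasp=False):
    "shift in tool axes (cm) that brings the TCP (or the grasp point) to the target"
    s=manip.state();r=Rot.from_quat(s["tool_rot"]).as_matrix();p=np.array(s["eef_pos"])
    if grasp:p=p-r[:,2]*.019
    return np.round(r.T@(np.array(target)-p)*100,2),p,r
E
python3 - <<'E'
from h import *
np.set_printoptions(precision=4,suppress=True)
for t in ((.423,-.130,.18),(.423,-.130,.085)): print(*delta(t,True))
print(manip.state()["contact_force"],manip.state()["qpos"])
# shaker/gate geometry
A=atz("top",(213,88.3),.06);B=atz("top",(273.6,95.2),.06);print("mat back L,R",A,B)
C=atz("top",(206,133.9),.06);print("mat front L",C)
H=atz("top",(204,137.2),.15);F=atz("top",(248.6,165.9),.15);print("gate top",H,F,np.linalg.norm(F-H))
E
```

```text
[ 6.3  -5.77  5.83] [ 0.3346 -0.1656  0.22  ] [[ 0.9319 -0.2631  0.2496]
 [-0.254  -0.9648 -0.0687]
 [ 0.2589  0.0007 -0.9659]]
[ 3.84 -5.77 15.  ] [ 0.3346 -0.1656  0.22  ] [[ 0.9319 -0.2631  0.2496]
 [-0.254  -0.9648 -0.0687]
 [ 0.2589  0.0007 -0.9659]]
[-0.425  -0.6523  0.1002] [-0.6809 -0.7592  2.371   0.1081  1.2905  1.1386]
mat back L,R [0.7647 0.0732 0.06  ] [ 0.7689 -0.0915  0.06  ]
mat front L [0.6333 0.0689 0.06  ]
gate top [0.5909 0.0535 0.15  ] [ 0.5369 -0.0611  0.15  ] 0.1266940457246452
```

Request:
play_rows(commands=[{"dx": 6.3, "dy": -5.8, "dz": 5.8, "ax": 0, "ay": 0, "az": 0, "grip": 1}, {"dx": 6.3, "dy": -5.8, "dz": 5.8, "ax": 0, "ay": 0, "az": 0, "grip": 1}, {"dx": 6.3, "dy": -5.8, "dz": 5.8, "ax": 0, "ay": 0, "az": 0, "grip": 1}, {"dx": 6.3, "dy": -5.8, "dz": 5.8, "ax": 0, "ay": 0, "az": 0, "grip": 1}, {"dx": 6.3, "dy": -5.8, "dz": 5.8, "ax": 0, "ay": 0, "az": 0, "grip": 1}])

```text
clock: 3.4
eef_pos: [0.4281, -0.1315, 0.1619]
tool_rot: [0.983, -0.132, 0.129, 0.017]
contact_force: [-0.6, -0.0, -0.3]
finger_gap: 0.0953
grasp_force: 0.0
```

```bash
python3 - <<'E'
from h import *
np.set_printoptions(precision=4,suppress=True)
a=save("top","t1");b=save("side","s1")
cv2.imwrite("pics/c3.png",cv2.resize(np.hstack([a[160:300,200:340],b[130:270,170:310]])[:,:,::-1],(800,400),interpolation=cv2.INTER_CUBIC))
for t in ((.423,-.130,.18),(.423,-.130,.086)): print(*delta(t,True)[:2])
E
```

```text
[-0.06 -0.04  0.09] [ 0.4232 -0.1305  0.181 ]
[-2.51 -0.05  9.16] [ 0.4232 -0.1305  0.181 ]
```

View pics/c3.png

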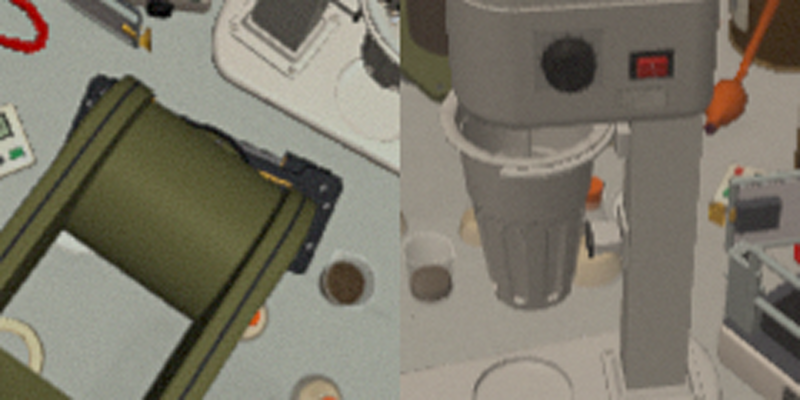

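The top view shows the gripper over the flask, clear of the mixer base. In the side view a finger (crop ~(605,235)) is beside the stopper (595,190). Descend and grasp.

Request:
play_rows(commands=[{"dx": -1.2, "dy": 0, "dz": 4.6, "ax": 0, "ay": 0, "az": 0, "grip": 1}, {"dx": -2.0, "dy": 0, "dz": 7.5, "ax": 0, "ay": 0, "az": 0, "grip": 1}, {"dx": -2.5, "dy": 0, "dz": 9.2, "ax": 0, "ay": 0, "az": 0, "grip": 1}, {"dx": -2.5, "dy": 0, "dz": 9.2, "ax": 0, "ay": 0, "az": 0, "grip": 1}, {"dx": -2.5, "dy": 0, "dz": 9.2, "ax": 0, "ay": 0, "az": 0, "grip": 0.6}, {"dx": -2.5, "dy": 0, "dz": 9.2, "ax": 0, "ay": 0, "az": 0, "grip": 0.3}, {"dx": -2.5, "dy": 0, "dz": 9.2, "ax": 0, "ay": 0, "az": 0, "grip": 0.1}, {"dx": -2.5, "dy": 0, "dz": 9.2, "ax": 0, "ay": 0, "az": 0, "grip": 0.1}, {"dx": -2.5, "dy": 0, "dz": 9.2, "ax": 0, "ay": 0, "az": 0, "grip": 0.1}], squeeze=15)

```text
clock: 4.4
eef_pos: [0.428, -0.1308, 0.0668]
tool_rot: [0.983, -0.131, 0.13, 0.017]
contact_force: [-0.5, -0.1, -0.9]
finger_gap: 0.0606
grasp_force: 0.0
```

```bash
python3 - <<'E'
from h import *
np.set_printoptions(precision=4,suppress=True)
p=delta((0,0,0),True)[1]
for t in (p+[0,0,.17],(.42,-.012,p[2]+.17)): print(*delta(t,True)[:2])
print(manip.state())
E
```

```text
[  4.42   0.   -16.42] [ 0.4233 -0.1295  0.0852]
[  1.14 -11.24 -17.3 ] [ 0.4233 -0.1295  0.0852]
{'clock': 4.4, 'qpos': array([-0.4474, -0.3919,  2.3895,  0.0605,  0.8861,  1.3564]), 'qd': array([ 0.001 ,  0.0047,  0.0057,  0.0006, -0.0015, -0.0012]), 'tau': array([ -0.0345, -16.1812, -33.9087,   0.1751,  -0.8514,   0.0096]), 'eef_pos': array([ 0.428 , -0.1308,  0.0668]), 'tool_rot': array([ 0.9827, -0.1311,  0.13  ,  0.0175]), 'contact_force': array([-0.4866, -0.0754, -0.8924]), 'moment': array([ 0.114 ,  0.1338, -0.0068]), 'grasp_force': 0.0, 'finger_gap': 0.06061566591992433}
```

Request:
play_rows(commands=[{"dx": 0, "dy": 0, "dz": 0, "ax": 0, "ay": 0, "az": 0, "grip": 0.1}, {"dx": 0, "dy": 0, "dz": 0, "ax": 0, "ay": 0, "az": 0, "grip": 0.1}, {"dx": 0, "dy": 0, "dz": 0, "ax": 0, "ay": 0, "az": 0, "grip": 0.1}, {"dx": 0, "dy": 0, "dz": 0, "ax": 0, "ay": 0, "az": 0, "grip": 0.1}, {"dx": 0, "dy": 0, "dz": 0, "ax": 0, "ay": 0, "az": 0, "grip": 0.1}, {"dx": 0, "dy": 0, "dz": 0, "ax": 0, "ay": 0, "az": 0, "grip": 0.1}], squeeze=15)

```text
clock: 5.0
eef_pos: [0.4276, -0.1306, 0.066]
tool_rot: [0.983, -0.131, 0.129, 0.017]
contact_force: [-0.1, -0.1, -0.7]
finger_gap: 0.0279
grasp_force: 15.0
```

Request:
play_rows(commands=[{"dx": 0.5, "dy": 0, "dz": -2, "ax": 0, "ay": 0, "az": 0, "grip": 0.1}, {"dx": 1.4, "dy": 0, "dz": -5, "ax": 0, "ay": 0, "az": 0, "grip": 0.1}, {"dx": 2.4, "dy": 0, "dz": -9, "ax": 0, "ay": 0, "az": 0, "grip": 0.1}, {"dx": 3.5, "dy": 0, "dz": -13, "ax": 0, "ay": 0, "az": 0, "grip": 0.1}, {"dx": 4.4, "dy": 0, "dz": -16.4, "ax": 0, "ay": 0, "az": 0, "grip": 0.1}, {"dx": 4.7, "dy": 0, "dz": -17.5, "ax": 0, "ay": 0, "az": 0, "grip": 0.1}, {"dx": 4.7, "dy": 0, "dz": -17.5, "ax": 0, "ay": 0, "az": 0, "grip": 0.1}], squeeze=15)

```text
clock: 5.7
eef_pos: [0.4284, -0.1309, 0.2488]
tool_rot: [0.983, -0.131, 0.131, 0.018]
contact_force: [-1.0, -0.6, -2.0]
finger_gap: 0.0281
grasp_force: 15.0
```

```bash
python3 - <<'E'
from h import *
np.set_printoptions(precision=4,suppress=True)
for t in ((.41,-.012,.266),): print(*delta(t,True))
print(manip.state()["qpos"])
E
```

```text
[ -4.27 -10.99  -1.05] [ 0.4236 -0.1296  0.2671] [[ 0.9315 -0.2622  0.2522]
 [-0.253  -0.965  -0.0691]
 [ 0.2615  0.0005 -0.9652]]
[-0.4474 -0.5654  2.1886  0.0492  1.2582  1.3796]
```

Request:
play_rows(commands=[{"dx": -1.4, "dy": -3.7, "dz": -0.4, "ax": 0, "ay": 0, "az": 0, "grip": 0.1}, {"dx": -2.8, "dy": -7.4, "dz": -0.8, "ax": 0, "ay": 0, "az": 0, "grip": 0.1}, {"dx": -4.3, "dy": -11, "dz": -1, "ax": 0, "ay": 0, "az": 0, "grip": 0.1}, {"dx": -4.3, "dy": -11, "dz": -1, "ax": 0, "ay": -6, "az": 0, "grip": 0.1}, {"dx": -4.3, "dy": -11, "dz": -1, "ax": 0, "ay": -12, "az": 0, "grip": 0.1}, {"dx": -4.3, "dy": -11, "dz": -1, "ax": 0, "ay": -15.2, "az": 0, "grip": 0.1}, {"dx": -4.3, "dy": -11, "dz": -1, "ax": 0, "ay": -15.2, "az": 0, "grip": 0.1}], squeeze=15)

```text
clock: 6.4
eef_pos: [0.4135, -0.0128, 0.2422]
tool_rot: [0.991, -0.132, -0.005, -0.0]
contact_force: [-0.4, -1.4, -1.9]
finger_gap: 0.0278
grasp_force: 15.0
```

```bash
python3 - <<'E'
from h import *
np.set_printoptions(precision=4,suppress=True)
a=save("top","t2");b=save("side","s2")
cv2.imwrite("pics/c4.png",cv2.resize(np.hstack([a[100:300,150:350],b[70:270,170:370]])[:,:,::-1],(800,400),interpolation=cv2.INTER_CUBIC))
for t in ((.54,-.012,.275),(.687,-.012,.275),(.687,-.012,.147)): print(*delta(t,True))
print(manip.state()["qpos"])
E
```

```text
[12.21 -3.41 -1.38] [ 0.4132 -0.0128  0.2621] [[ 0.9649 -0.2624 -0.007 ]
 [-0.2624 -0.965   0.0014]
 [-0.0072  0.0005 -1.    ]]
[26.39 -7.26 -1.48] [ 0.4132 -0.0128  0.2621] [[ 0.9649 -0.2624 -0.007 ]
 [-0.2624 -0.965   0.0014]
 [-0.0072  0.0005 -1.    ]]
[26.48 -7.27 11.32] [ 0.4132 -0.0128  0.2621] [[ 0.9649 -0.2624 -0.007 ]
 [-0.2624 -0.965   0.0014]
 [-0.0072  0.0005 -1.    ]]
[-0.1612 -0.4461  2.1048  0.0003  1.4901  1.675 ]
```

View pics/c4.png

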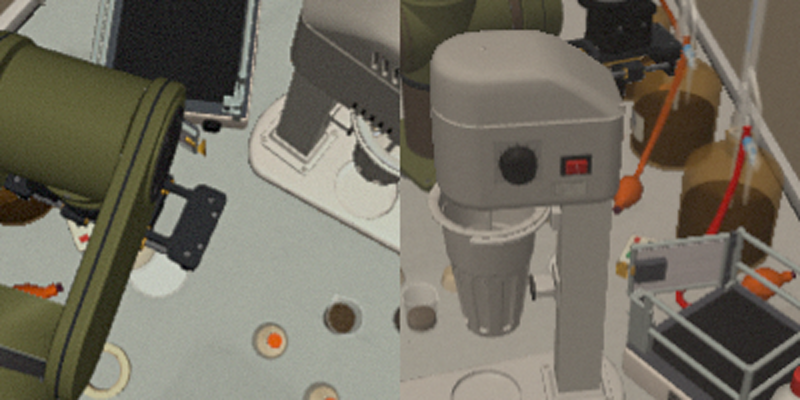

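Request:
play_rows(commands=[{"dx": 0, "dy": 0, "dz": -1.2, "ax": 0, "ay": 0, "az": -8, "grip": 0.1}, {"dx": 2, "dy": -0.5, "dz": -1.4, "ax": 0, "ay": 0, "az": -15, "grip": 0.1}, {"dx": 6, "dy": -1.7, "dz": -1.4, "ax": 0, "ay": 0, "az": -15, "grip": 0.1}, {"dx": 10, "dy": -2.8, "dz": -1.4, "ax": 0, "ay": 0, "az": -15, "grip": 0.1}, {"dx": 14, "dy": -3.9, "dz": -1.4, "ax": 0, "ay": 0, "az": -15, "grip": 0.1}, {"dx": 18, "dy": -5, "dz": -1.4, "ax": 0, "ay": 0, "az": -15, "grip": 0.1}, {"dx": 22, "dy": -6.1, "dz": -1.4, "ax": 0, "ay": 0, "az": -15, "grip": 0.1}, {"dx": 25, "dy": -6.9, "dz": -1.4, "ax": 0, "ay": 0, "az": -15, "grip": 0.1}, {"dx": 26.3, "dy": -7.25, "dz": -1.4, "ax": 0, "ay": 0, "az": -15, "grip": 0.1}, {"dx": 26.3, "dy": -7.25, "dz": -1.4, "ax": 0, "ay": 0, "az": -15, "grip": 0.1}], squeeze=15)

```text
clock: 7.5
eef_pos: [0.6871, -0.012, 0.2571]
tool_rot: [1.0, -0.002, -0.002, -0.001]
contact_force: [-1.0, -0.2, -2.1]
finger_gap: 0.0282
grasp_force: 15.0
```

```bash
python3 - <<'E'
from h import *
np.set_printoptions(precision=4,suppress=True)
b=save("side","s3")
cv2.imwrite("pics/c5.png",cv2.resize(b[50:300,240:440][:,:,::-1],(480,600),interpolation=cv2.INTER_CUBIC))
for t in ((.687,-.012,.275),(.687,-.012,.145)): print(*delta(t,True)[:2])
print(manip.state())
# expected neck/base pixels
for z in(.19,.295): print(proj("side",[.687,-.012,z]))
E
```

```text
[0.07 0.   0.15] [ 0.6863 -0.012   0.2765]
[ 0.14  0.02 13.15] [ 0.6863 -0.012   0.2765]
{'clock': 7.55, 'qpos': array([-0.0958,  0.1839,  1.5116,  0.0005,  1.4515,  1.4786]), 'qd': array([-0.0001, -0.0336,  0.0218,  0.0015,  0.0087,  0.0009]), 'tau': array([ -0.0297, -45.4916, -38.291 ,   0.0486,  -0.1436,   0.0037]), 'eef_pos': array([ 0.6862, -0.0119,  0.2575]), 'tool_rot': array([ 1.    , -0.0018, -0.0026, -0.0005]), 'contact_force': array([ 0.089 , -0.3256, -1.853 ]), 'moment': array([ 0.0151, -0.0136,  0.0616]), 'grasp_force': 14.999330788850784, 'finger_gap': 0.02797603404337564}
[345.6539 204.5882]
[352.7841 167.6841]
```

View pics/c5.png

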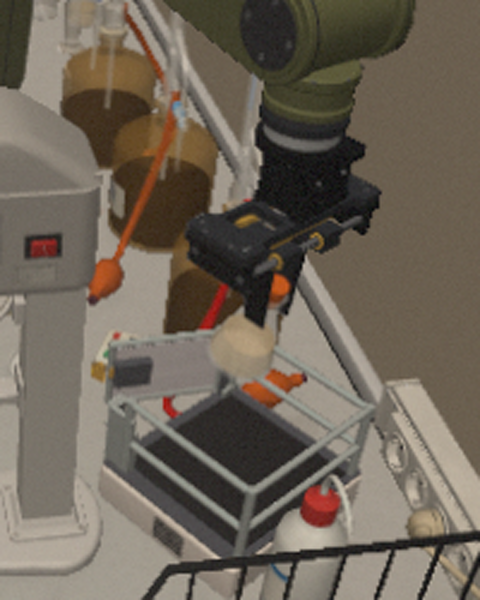

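The picture shows the flask hanging tilted: its stopper is at crop (280,285) but its base has swung to (243,350). It turned with the gripper when I untilted it. Tilting the tool back by 15° will make it upright again for placing.

Request:
play_rows(commands=[{"dx": 0, "dy": 0, "dz": 0, "ax": 0, "ay": 5, "az": 0, "grip": 0.1}, {"dx": 0.2, "dy": 0, "dz": 0, "ax": 0, "ay": 10, "az": 0, "grip": 0.1}, {"dx": 0.5, "dy": 0, "dz": 0, "ax": 0, "ay": 15.4, "az": 0, "grip": 0.1}, {"dx": 0.5, "dy": 0, "dz": 0, "ax": 0, "ay": 15.4, "az": 0, "grip": 0.1}, {"dx": 0.5, "dy": 0, "dz": 0, "ax": 0, "ay": 15.4, "az": 0, "grip": 0.1}], squeeze=15)

```text
clock: 8.05
eef_pos: [0.6905, -0.0119, 0.259]
tool_rot: [0.991, -0.002, 0.132, -0.0]
contact_force: [0.6, 0.2, -1.7]
finger_gap: 0.0281
grasp_force: 15.0
```

```bash
python3 - <<'E'
from h import *
np.set_printoptions(precision=4,suppress=True)
b=save("side","s4")
cv2.imwrite("pics/c6.png",cv2.resize(b[130:260,270:400][:,:,::-1],(600,600),interpolation=cv2.INTER_CUBIC))
for t in ((.687,-.012,.160),(.687,-.012,.1445)): print(*delta(t,True))
p=delta((0,0,0),True)[1]
for z in(-.085,.021): print((proj("side",p+[0,0,z])-[270,130])*600/130)
E
```

```text
[-3.01  0.01 11.38] [ 0.6863 -0.012   0.2777] [[ 0.9652 -0.0037  0.2615]
 [-0.0038 -1.     -0.0002]
 [ 0.2615 -0.0008 -0.9652]]
[-3.42  0.01 12.87] [ 0.6863 -0.012   0.2777] [[ 0.9652 -0.0037  0.2615]
 [-0.0038 -1.     -0.0002]
 [ 0.2615 -0.0008 -0.9652]]
[348.9789 339.4168]
[382.2303 166.8335]
```

View pics/c6.png

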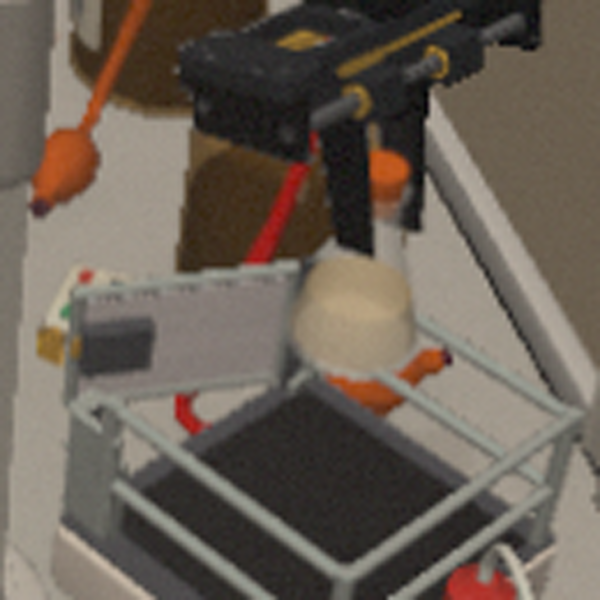

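The flask is now upright: stopper (390,160) and base (352,345) match the predicted (382,167) and (349,339). Lower it.

Request:
play_rows(commands=[{"dx": -0.6, "dy": 0, "dz": 2.5, "ax": 0, "ay": 0, "az": 0, "grip": 0.1}, {"dx": -1.5, "dy": 0, "dz": 5.5, "ax": 0, "ay": 0, "az": 0, "grip": 0.1}, {"dx": -2.2, "dy": 0, "dz": 8.5, "ax": 0, "ay": 0, "az": 0, "grip": 0.1}, {"dx": -2.8, "dy": 0, "dz": 10.8, "ax": 0, "ay": 0, "az": 0, "grip": 0.1}, {"dx": -3.1, "dy": 0, "dz": 11.9, "ax": 0, "ay": 0, "az": 0, "grip": 0.1}, {"dx": -3.2, "dy": 0, "dz": 12.3, "ax": 0, "ay": 0, "az": 0, "grip": 0.1}, {"dx": -3.2, "dy": 0, "dz": 12.4, "ax": 0, "ay": 0, "az": 0, "grip": 0.1}, {"dx": -3.2, "dy": 0, "dz": 12.4, "ax": 0, "ay": 0, "az": 0, "grip": 0.1}], squeeze=15)

```text
clock: 8.9
eef_pos: [0.6947, -0.012, 0.1328]
tool_rot: [0.991, -0.002, 0.134, -0.0]
contact_force: [-0.1, -0.6, -1.2]
finger_gap: 0.0276
grasp_force: 15.0
```

Request:
play_rows(commands=[{"dx": 0, "dy": 0, "dz": 0.1, "ax": 0, "ay": 0, "az": 0, "grip": 0.1}, {"dx": -0.05, "dy": 0, "dz": 0.2, "ax": 0, "ay": 0, "az": 0, "grip": 0.1}, {"dx": -0.05, "dy": 0, "dz": 0.2, "ax": 0, "ay": 0, "az": 0, "grip": 0.1}], squeeze=15)

```text
clock: 9.2
eef_pos: [0.6937, -0.0118, 0.1293]
tool_rot: [0.991, -0.002, 0.133, -0.0]
contact_force: [-0.0, 0.5, -1.9]
finger_gap: 0.0278
grasp_force: 15.0
```

Request:
play_rows(commands=[{"dx": -0.03, "dy": 0, "dz": 0.1, "ax": 0, "ay": 0, "az": 0, "grip": 0.1}, {"dx": -0.05, "dy": 0, "dz": 0.2, "ax": 0, "ay": 0, "az": 0, "grip": 0.1}, {"dx": -0.05, "dy": 0, "dz": 0.2, "ax": 0, "ay": 0, "az": 0, "grip": 0.1}, {"dx": -0.05, "dy": 0, "dz": 0.2, "ax": 0, "ay": 0, "az": 0, "grip": 0.1}], squeeze=15)

```text
clock: 9.6
eef_pos: [0.6935, -0.0118, 0.1266]
tool_rot: [0.991, -0.002, 0.132, -0.0]
contact_force: [-0.3, -0.1, -0.8]
finger_gap: 0.0276
grasp_force: 15.0
```

Request:
play_rows(commands=[{"dx": -0.03, "dy": 0, "dz": 0.1, "ax": 0, "ay": 0, "az": 0, "grip": 0.1}, {"dx": -0.03, "dy": 0, "dz": 0.1, "ax": 0, "ay": 0, "az": 0, "grip": 0.1}, {"dx": -0.03, "dy": 0, "dz": 0.1, "ax": 0, "ay": 0, "az": 0, "grip": 0.1}], squeeze=15)

```text
clock: 9.9
eef_pos: [0.6938, -0.0118, 0.1261]
tool_rot: [0.991, -0.002, 0.133, -0.0]
contact_force: [-0.4, -0.7, -0.3]
finger_gap: 0.0279
grasp_force: 15.0
```

Request:
play_rows(commands=[{"dx": -0.03, "dy": 0, "dz": 0.1, "ax": 0, "ay": 0, "az": 0, "grip": 0.1}, {"dx": -0.03, "dy": 0, "dz": 0.1, "ax": 0, "ay": 0, "az": 0, "grip": 0.1}, {"dx": -0.03, "dy": 0, "dz": 0.1, "ax": 0, "ay": 0, "az": 0, "grip": 0.1}], squeeze=15)

```text
clock: 10.2
eef_pos: [0.694, -0.0118, 0.1261]
tool_rot: [0.991, -0.002, 0.133, -0.0]
contact_force: [-3.6, 0.8, 4.7]
finger_gap: 0.028
grasp_force: 15.0
```

Firm contact at 4.7 N. Release it, then look.

Request:
play_rows(commands=[{"dx": 0, "dy": 0, "dz": 0, "ax": 0, "ay": 0, "az": 0, "grip": 0.4}, {"dx": 0, "dy": 0, "dz": 0, "ax": 0, "ay": 0, "az": 0, "grip": 0.7}, {"dx": 0, "dy": 0, "dz": 0, "ax": 0, "ay": 0, "az": 0, "grip": 0.7}, {"dx": 0, "dy": 0, "dz": 0, "ax": 0, "ay": 0, "az": 0, "grip": 0.7}, {"dx": 0, "dy": 0, "dz": 0, "ax": 0, "ay": 0, "az": 0, "grip": 0.7}, {"dx": 0, "dy": 0, "dz": 0, "ax": 0, "ay": 0, "az": 0, "grip": 0.7}])

```text
clock: 10.8
eef_pos: [0.6935, -0.0118, 0.1244]
tool_rot: [0.991, -0.002, 0.132, -0.0]
contact_force: [-0.1, 0.3, -0.9]
finger_gap: 0.0655
grasp_force: 0.0
```

```bash
python3 - <<'E'
from h import *
np.set_printoptions(precision=4,suppress=True)
b=save("side","s5")
cv2.imwrite("pics/c7.png",cv2.resize(b[150:280,270:400][:,:,::-1],(600,600),interpolation=cv2.INTER_CUBIC))
s=manip.state();print(s["finger_gap"],s["contact_force"],s["eef_pos"])
print(delta((.687,-.012,.28),True)[0])
for z in(.06,.166): print((proj("side",[.687,-.012,z])-[270,150])*600/130)
print([(d["position"],d["conf"]) for d in manip.landmark_of("side","flask")][:3])
E
```

```text
0.06596677561742642 [ 0.2704 -0.4325  0.8631] [ 0.6935 -0.0118  0.1245]
[  3.45   0.01 -13.27]
[313.0104 435.8782]
[342.1339 288.0031]
[([335.4, 240.2], 0.66), ([164.2, 209.4], 0.64), ([200.3, 214.0], 0.53)]
```

View pics/c7.png

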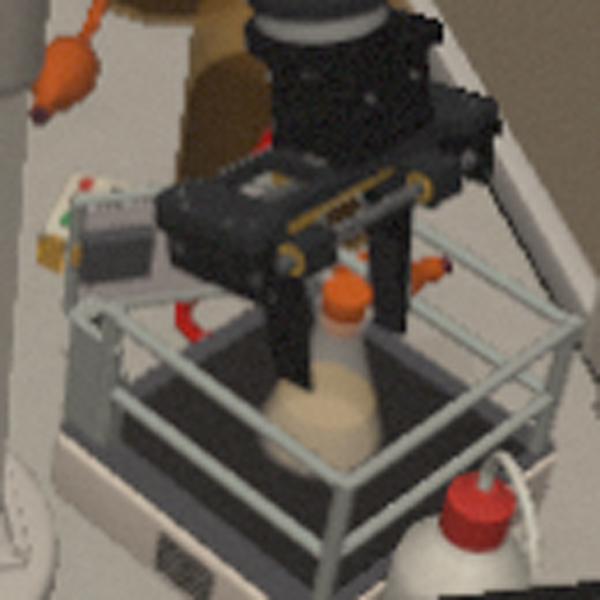

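The flask stands upright on the mat, base around crop (320,430) and stopper (345,290), both matching the prediction. The fingers are clear of it and the gate is still open. Raise the gripper.

Request:
play_rows(commands=[{"dx": 0.3, "dy": 0, "dz": -1, "ax": 0, "ay": 0, "az": 0, "grip": 0.7}, {"dx": 0.8, "dy": 0, "dz": -3, "ax": 0, "ay": 0, "az": 0, "grip": 0.7}, {"dx": 1.6, "dy": 0, "dz": -6, "ax": 0, "ay": 0, "az": 0, "grip": 0.7}, {"dx": 2.6, "dy": 0, "dz": -10, "ax": 0, "ay": 0, "az": 0, "grip": 0.7}, {"dx": 3.4, "dy": 0, "dz": -13.3, "ax": 0, "ay": 0, "az": 0, "grip": 0.7}, {"dx": 3.4, "dy": 0, "dz": -13.3, "ax": 0, "ay": 0, "az": 0, "grip": 0.5}, {"dx": 3.4, "dy": 0, "dz": -13.3, "ax": 0, "ay": -8, "az": 0, "grip": 0.3}, {"dx": 3.4, "dy": 0, "dz": -13.3, "ax": 0, "ay": -15.3, "az": 0, "grip": 0}, {"dx": 3.4, "dy": 0, "dz": -13.3, "ax": 0, "ay": -15.3, "az": 0, "grip": 0}, {"dx": 3.4, "dy": 0, "dz": -13.3, "ax": 0, "ay": -15.3, "az": 0, "grip": 0}])

```text
clock: 11.9
eef_pos: [0.6916, -0.0119, 0.2606]
tool_rot: [1.0, -0.002, -0.001, -0.001]
contact_force: [0.1, -0.7, -0.0]
finger_gap: 0.0316
grasp_force: 0.0
```

Request:
play_rows(commands=[{"dx": 0, "dy": 0, "dz": 0, "ax": 0, "ay": 0, "az": -8, "grip": 0}, {"dx": -3, "dy": 0.5, "dz": 0, "ax": 0, "ay": 0, "az": -16, "grip": 0}, {"dx": -6, "dy": 1, "dz": 0, "ax": 0, "ay": 0, "az": -24, "grip": 0}, {"dx": -8, "dy": 1.5, "dz": 0, "ax": 0, "ay": 0, "az": -32, "grip": 0}, {"dx": -10, "dy": 2, "dz": 0, "ax": 0, "ay": 0, "az": -40, "grip": 0}, {"dx": -12, "dy": 2.5, "dz": 0, "ax": 0, "ay": 0, "az": -48, "grip": 0}, {"dx": -14, "dy": 3, "dz": 0, "ax": 0, "ay": 0, "az": -56, "grip": 0}, {"dx": -16, "dy": 3.3, "dz": 0, "ax": 0, "ay": 0, "az": -64, "grip": 0}, {"dx": -18, "dy": 3.3, "dz": 0, "ax": 0, "ay": 0, "az": -72, "grip": 0}, {"dx": -19.5, "dy": 3.3, "dz": 0, "ax": 0, "ay": 0, "az": -80, "grip": 0}])

```text
clock: 12.9
eef_pos: [0.4944, -0.0441, 0.2621]
tool_rot: [0.765, 0.644, 0.001, 0.0]
contact_force: [-0.1, 0.1, -0.3]
finger_gap: 0.0005
grasp_force: 0.0
```

```bash
python3 - <<'E'
from h import *
np.set_printoptions(precision=4,suppress=True)
a=save("top","t6");b=save("side","s6")
cv2.imwrite("pics/c8.png",cv2.resize(np.hstack([a[60:260,150:350],b[70:270,220:420]])[:,:,::-1],(800,400),interpolation=cv2.INTER_CUBIC))
s=manip.state();print(s)
print(*delta((.475,-.045,.115)))
for c in("top","side"):
    for n in("gate_push","gate_hinge","flask"): print(c,n,[(np.round(d["position"],1),round(d["conf"],2)) for d in manip.landmark_of(c,n)][:3])
E
```

```text
{'clock': 13.0, 'qpos': array([-0.1974, -0.2501,  1.9269,  0.0007,  1.4639, -0.0193]), 'qd': array([ 0.0024,  0.0456, -0.0412,  0.0035, -0.0187,  0.1037]), 'tau': array([ -0.0669, -25.8138, -36.4678,   0.0566,   0.1786,  -0.6486]), 'eef_pos': array([ 0.4944, -0.044 ,  0.2623]), 'tool_rot': array([0.7672, 0.6414, 0.0006, 0.0001]), 'contact_force': array([ 0.3412,  0.4047, -0.0374]), 'moment': array([-0.0636, -0.0553, -0.0297]), 'grasp_force': 0.0, 'finger_gap': 0.000386721189891911}
[-0.45 -1.91 14.73] [ 0.4944 -0.044   0.2623] [[ 0.1772  0.9842  0.0011]
 [ 0.9842 -0.1772  0.0005]
 [ 0.0007  0.001  -1.    ]]
top gate_push [(array([240.8, 167.3]), 0.45)]
top gate_hinge []
top flask [(array([311.7, 298.9]), 0.76), (array([288.8, 271.5]), 0.5)]
side gate_push []
side gate_hinge [(array([334.9, 194.5]), 0.83), (array([182.8, 228.7]), 0.55)]
side flask [(array([163.7, 209.2]), 0.78), (array([339.1, 240.2]), 0.61), (array([198. , 210.8]), 0.42)]
```

View pics/c8.png

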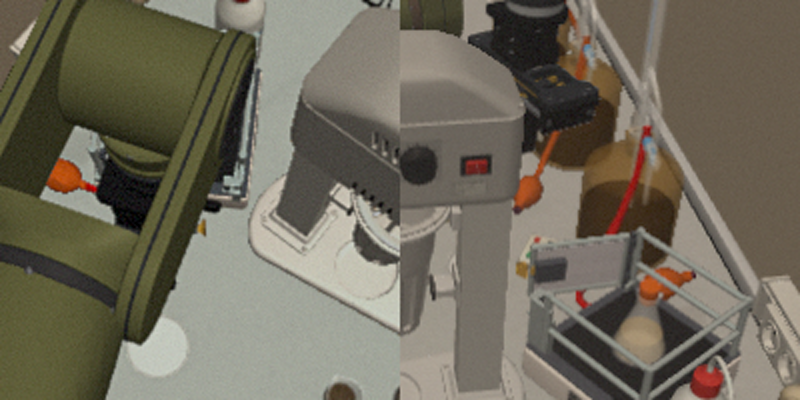

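The side view shows the flask upright on the mat with its stopper at crop (655,283), and the gate open with its panel around (585,265). The fingers are shut, so I'll descend in front of the gate.

Request:
play_rows(commands=[{"dx": -0.4, "dy": -2, "dz": 0, "ax": 0, "ay": 0, "az": 0, "grip": 0}, {"dx": -0.4, "dy": -2, "dz": 4, "ax": 0, "ay": 0, "az": 0, "grip": 0}, {"dx": -0.4, "dy": -2, "dz": 8, "ax": 0, "ay": 0, "az": 0, "grip": 0}, {"dx": -0.4, "dy": -2, "dz": 12, "ax": 0, "ay": 0, "az": 0, "grip": 0}, {"dx": -0.4, "dy": -2, "dz": 14.7, "ax": 0, "ay": 0, "az": 0, "grip": 0}, {"dx": -0.4, "dy": -2, "dz": 14.7, "ax": 0, "ay": 0, "az": 0, "grip": 0}, {"dx": -0.4, "dy": -2, "dz": 14.7, "ax": 0, "ay": 0, "az": 0, "grip": 0}])

```text
clock: 14.0
eef_pos: [0.4761, -0.0445, 0.1155]
tool_rot: [0.767, 0.641, -0.0, -0.001]
contact_force: [0.2, -0.2, 0.5]
finger_gap: 0.0006
grasp_force: 0.0
```

```bash
python3 - <<'E'
from h import *
np.set_printoptions(precision=4,suppress=True)
for t in((.525,-.045,.115),(.57,-.048,.115),(.585,-.05,.115),(.60,-.05,.115)):print(*delta(t)[:2])
E
```

```text
[0.82 4.82 0.04] [ 0.4761 -0.0445  0.1155]
[1.32 9.31 0.03] [ 0.4761 -0.0445  0.1155]
[ 1.39 10.82  0.02] [ 0.4761 -0.0445  0.1155]
[ 1.66 12.29  0.02] [ 0.4761 -0.0445  0.1155]
```

Request:
play_rows(commands=[{"dx": 0.4, "dy": 2.5, "dz": 0, "ax": 0, "ay": 0, "az": 0, "grip": 0}, {"dx": 0.8, "dy": 4.5, "dz": 0, "ax": 0, "ay": 0, "az": 0, "grip": 0}, {"dx": 0.9, "dy": 5.5, "dz": 0, "ax": 0, "ay": 0, "az": 0, "grip": 0}, {"dx": 1.0, "dy": 6.4, "dz": 0, "ax": 0, "ay": 0, "az": 0, "grip": 0}, {"dx": 1.1, "dy": 7.2, "dz": 0, "ax": 0, "ay": 0, "az": 0, "grip": 0}, {"dx": 1.2, "dy": 8, "dz": 0, "ax": 0, "ay": 0, "az": 0, "grip": 0}, {"dx": 1.3, "dy": 8.6, "dz": 0, "ax": 0, "ay": 0, "az": 0, "grip": 0}, {"dx": 1.3, "dy": 9, "dz": 0, "ax": 0, "ay": 0, "az": 0, "grip": 0}, {"dx": 1.3, "dy": 9, "dz": 0, "ax": 0, "ay": 0, "az": 0, "grip": 0}])

```text
clock: 14.9
eef_pos: [0.5669, -0.0477, 0.115]
tool_rot: [0.767, 0.641, -0.0, -0.001]
contact_force: [0.4, 1.1, 0.3]
finger_gap: 0.0006
grasp_force: 0.0
```

Request:
play_rows(commands=[{"dx": 0.1, "dy": 0.4, "dz": 0, "ax": 0, "ay": 0, "az": 0, "grip": 0}, {"dx": 0.15, "dy": 0.8, "dz": 0, "ax": 0, "ay": 0, "az": 0, "grip": 0}, {"dx": 0.15, "dy": 0.8, "dz": 0, "ax": 0, "ay": 0, "az": 0, "grip": 0}])

```text
clock: 15.2
eef_pos: [0.5752, -0.0476, 0.1151]
tool_rot: [0.767, 0.641, -0.0, -0.001]
contact_force: [-0.8, -0.0, 0.1]
finger_gap: 0.0005
grasp_force: 0.0
```

Request:
play_rows(commands=[{"dx": 0.1, "dy": 0.3, "dz": 0, "ax": 0, "ay": 0, "az": 0, "grip": 0}, {"dx": 0.1, "dy": 0.5, "dz": 0, "ax": 0, "ay": 0, "az": 0, "grip": 0}, {"dx": 0.1, "dy": 0.5, "dz": 0, "ax": 0, "ay": 0, "az": 0, "grip": 0}])

```text
clock: 15.5
eef_pos: [0.5801, -0.0475, 0.1151]
tool_rot: [0.767, 0.641, -0.0, -0.001]
contact_force: [0.1, -0.4, 0.6]
finger_gap: 0.0005
grasp_force: 0.0
```

Request:
play_rows(commands=[{"dx": 0.1, "dy": 0.3, "dz": 0, "ax": 0, "ay": 0, "az": 0, "grip": 0}, {"dx": 0.1, "dy": 0.5, "dz": 0, "ax": 0, "ay": 0, "az": 0, "grip": 0}, {"dx": 0.1, "dy": 0.5, "dz": 0, "ax": 0, "ay": 0, "az": 0, "grip": 0}])

```text
clock: 15.8
eef_pos: [0.583, -0.0472, 0.1148]
tool_rot: [0.767, 0.642, -0.002, -0.003]
contact_force: [-8.0, 0.9, 4.0]
finger_gap: 0.0006
grasp_force: 4.3
```

The tongue has met the pin (8 N). Continue slowly.

Request:
play_rows(commands=[{"dx": 0.02, "dy": 0.2, "dz": 0, "ax": 0, "ay": 0, "az": 0, "grip": 0}, {"dx": 0.05, "dy": 0.3, "dz": 0, "ax": 0, "ay": 0, "az": 0, "grip": 0}, {"dx": 0.05, "dy": 0.3, "dz": 0, "ax": 0, "ay": 0, "az": 0, "grip": 0}])

```text
clock: 16.1
eef_pos: [0.5832, -0.0472, 0.1147]
tool_rot: [0.767, 0.642, -0.005, -0.005]
contact_force: [-18.7, -0.4, 10.4]
finger_gap: 0.0003
grasp_force: 9.8
```

```bash
python3 - <<'E'
from h import *
b=save("side","s7")
cv2.imwrite("pics/c9.png",cv2.resize(b[150:280,270:400][:,:,::-1],(600,600),interpolation=cv2.INTER_CUBIC))
s=manip.state();print(s["eef_pos"],s["contact_force"])
E
```

```text
[ 0.5832174  -0.04719446  0.11466342] [-18.12729632   0.02247516   9.98298673]
```

View pics/c9.png

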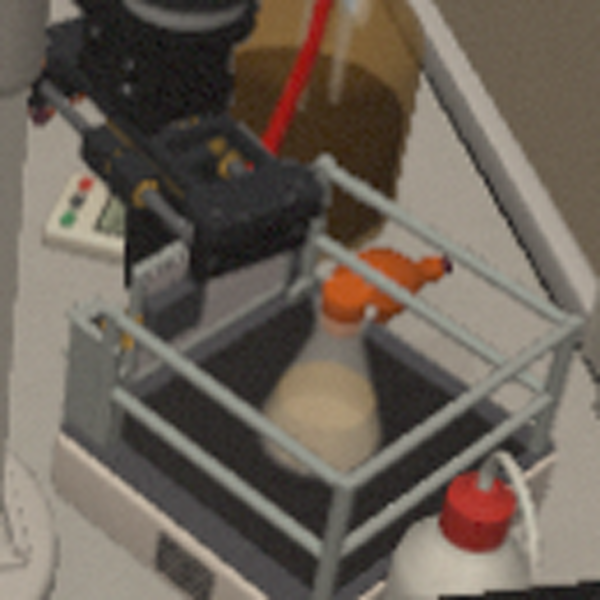

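The flask is unmoved. The arm has stopped against something rigid (8 to 18 N with no travel), close to the shut position I calculated. I'll back off and see whether the gate stays.

Request:
play_rows(commands=[{"dx": -0.1, "dy": -0.6, "dz": 0, "ax": 0, "ay": 0, "az": 0, "grip": 0}, {"dx": -0.3, "dy": -1.8, "dz": 0, "ax": 0, "ay": 0, "az": 0, "grip": 0}, {"dx": -0.7, "dy": -4, "dz": 0, "ax": 0, "ay": 0, "az": 0, "grip": 0}, {"dx": -1.2, "dy": -7, "dz": 0, "ax": 0, "ay": 0, "az": 0, "grip": 0}, {"dx": -1.2, "dy": -7, "dz": -4, "ax": 0, "ay": 0, "az": 0, "grip": 0}, {"dx": -1.2, "dy": -10, "dz": -8, "ax": 0, "ay": 0, "az": 0, "grip": 0}, {"dx": -1.2, "dy": -14, "dz": -12, "ax": 0, "ay": 0, "az": 0, "grip": 0}, {"dx": -1.2, "dy": -16, "dz": -12, "ax": 0, "ay": 0, "az": 0, "grip": 0}, {"dx": -1.2, "dy": -16, "dz": -12, "ax": 0, "ay": 0, "az": 0, "grip": 0}])

```text
clock: 17.05
eef_pos: [0.4278, -0.0308, 0.2376]
tool_rot: [0.767, 0.641, 0.002, 0.001]
contact_force: [0.1, 0.3, 0.4]
finger_gap: 0.0003
grasp_force: 0.0
```

```bash
python3 - <<'E'
from h import *
a=save("top","t8");b=save("side","s8")
u=cv2.resize(a[90:190,190:290],(400,600),interpolation=cv2.INTER_CUBIC)
v=cv2.resize(b[170:270,270:370],(400,600),interpolation=cv2.INTER_CUBIC)
cv2.imwrite("pics/c10.png",np.hstack([u,v])[:,:,::-1])
s=manip.state();print(s["eef_pos"],s["contact_force"],s["clock"])
for n in("gate_push","gate_hinge"): print(n,*[[(np.round(d["position"],1),round(d["conf"],2)) for d in manip.landmark_of(c,n)][:2] for c in("top","side")])
print(*[[(d["box"],d["conf"]) for d in manip.look_for(c,"gate")][:2] for c in("top","side")])
E
```

```text
[ 0.4284961  -0.03097056  0.23530571] [ 0.04439347 -0.08712581 -0.30088339] 17.15
gate_push [] [(array([303.2, 210.9]), 0.94)]
gate_hinge [] [(array([332.7, 195.2]), 0.74)]
[] [([317.8, 209.8, 45.3, 45.5], 0.76)]
```

View pics/c10.png

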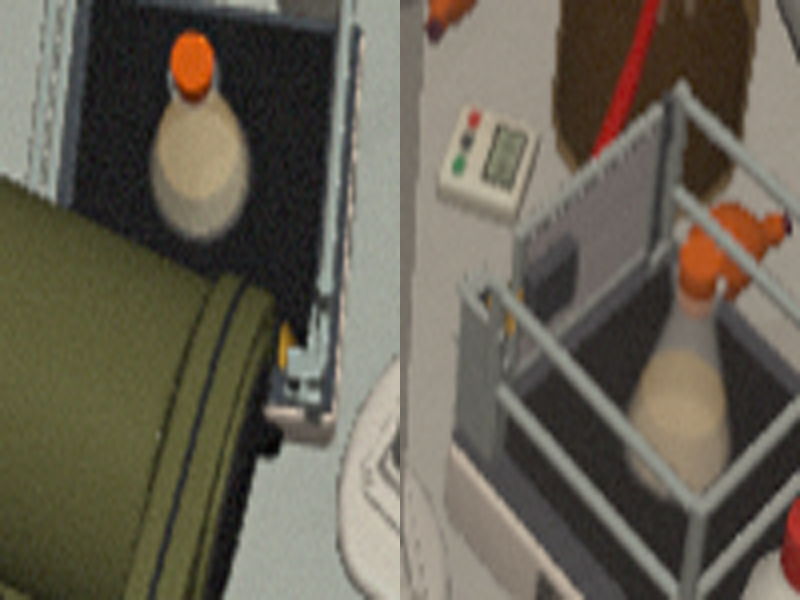

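Both crops show the gate lying along the front edge after I let go. Its tongue is at the strike post (side crop (510,310), top crop (287,345)), and the flask is upright. One numeric check of the gate angle, then hand in.

```bash
python3 - <<'E'
from h import *
np.set_printoptions(precision=4,suppress=True)
P=atz("side",(303.2,210.9),.12);H=atz("side",(332.7,195.2),.12);d=P-H
print(P,H,np.linalg.norm(d),"angle",np.arctan2(-d[0],-d[1])+.028)
for z,n in((.06,"base"),(.166,"top")): print(n,proj("side",[.687,-.012,z]))
s=manip.state();print(s["contact_force"],s["qd"])
E
```

```text
[ 0.5889 -0.0454  0.12  ] [0.5904 0.0588 0.12  ] 0.1041800100356223 angle 0.041609701827296564
base [337.8189 244.4403]
top [344.129  212.4007]
[-0.0761  0.2442 -1.0434] [-0.0008 -0.0046 -0.0026  0.0003  0.0018 -0.0022]
```

I've now viewed 12 pictures, which is over the limit of 10. I'll view no more and do the last check numerically. First I'll swing the arm out of the top view.

Request:
play_rows(commands=[{"dx": -27, "dy": -10, "dz": -3, "ax": 0, "ay": 0, "az": 0, "grip": 0}, {"dx": -27, "dy": -10, "dz": -3, "ax": 0, "ay": 0, "az": 0, "grip": 0}, {"dx": -27, "dy": -10, "dz": -3, "ax": 0, "ay": 0, "az": 0, "grip": 0}, {"dx": -27, "dy": -10, "dz": -3, "ax": 0, "ay": 0, "az": 0, "grip": 0}, {"dx": -27, "dy": -10, "dz": -3, "ax": 0, "ay": 0, "az": 0, "grip": 0}, {"dx": -27, "dy": -10, "dz": -3, "ax": 0, "ay": 0, "az": 0, "grip": 0}, {"dx": -27, "dy": -10, "dz": -3, "ax": 0, "ay": 0, "az": 0, "grip": 0}, {"dx": -27, "dy": -10, "dz": -3, "ax": 0, "ay": 0, "az": 0, "grip": 0}])

```text
clock: 18.25
eef_pos: [0.2821, -0.2795, 0.2649]
tool_rot: [0.768, 0.64, -0.0, -0.002]
contact_force: [0.3, 0.0, -0.2]
finger_gap: 0.0004
grasp_force: 0.0
```

```bash
python3 - <<'E'
from h import *
np.set_printoptions(precision=4,suppress=True)
a=save("top","t9")
for n in("gate_push","gate_hinge","gate","flask","jar","beaker","timer"): print(n,[(np.round(d["position"],1),round(d["conf"],2)) for d in manip.landmark_of("top",n)][:3])
L=cv2.createLineSegmentDetector().detect(cv2.cvtColor(a[120:185,190:290],cv2.COLOR_RGB2GRAY))[0][:,0]+[190,120,190,120]
for l in L:
    p,q=atz("top",l[:2],.15),atz("top",l[2:],.15);d=q-p;n=np.linalg.norm(d)
    if n>.05 and abs(d[1])>2*abs(d[0]): 
        if d[1]>0:d=-d;p,q=q,p
        print(np.round(l,1),p[:2],q[:2],"angle",np.arctan2(-d[0],-d[1])+.028)
hsv=cv2.cvtColor(a,cv2.COLOR_RGB2HSV);m=cv2.inRange(hsv[130:185,235:290],(12,110,110),(32,255,255));v,u=np.nonzero(m);print("brass",u.mean()+235,v.mean()+130,len(u),atz("top",(u.mean()+235,v.mean()+130),.111))
s=manip.state();print(s["eef_pos"],s["contact_force"],s["clock"])
E
```

```text
gate_push [(array([248.6, 149.3]), 0.61)]
gate_hinge [(array([203.6, 138.7]), 0.81)]Traceback (most recent call last):
  File "<stdin>", line 4, in <module>
ValueError: it knows: beaker, burette_bottle, flask, gate_hinge, gate_push, jar, mat_center, shaker, spindle_mixer, timer
```

```bash
python3 - <<'E'
from h import *
np.set_printoptions(precision=4,suppress=True)
a=save("top","t10")
L=cv2.createLineSegmentDetector().detect(cv2.cvtColor(a[120:185,190:290],cv2.COLOR_RGB2GRAY))[0][:,0]+[190,120,190,120]
for l in L:
    p,q=atz("top",l[:2],.15),atz("top",l[2:],.15);d=q-p;n=np.linalg.norm(d)
    if n>.03 and abs(d[1])>2*abs(d[0]): 
        if d[1]>0:d=-d;p,q=q,p
        print(np.round(l,1),p[:2],q[:2],"angle",np.arctan2(-d[0],-d[1])+.028)
hsv=cv2.cvtColor(a,cv2.COLOR_RGB2HSV);m=cv2.inRange(hsv[130:185,235:290],(12,110,110),(32,255,255));v,u=np.nonzero(m);print("brass",len(u),u.mean()+235,v.mean()+130)
# back rail top for the shaker's own direction at the same height
L=cv2.createLineSegmentDetector().detect(cv2.cvtColor(a[62:95,195:290],cv2.COLOR_RGB2GRAY))[0][:,0]+[195,62,195,62]
for l in L:
    p,q=atz("top",l[:2],.149),atz("top",l[2:],.149);d=q-p
    if np.linalg.norm(d)>.06:
        if d[1]>0:d=-d
        print("rail",np.round(l,1),p[:2],"yaw",np.arctan2(d[0],-d[1]))
P=atz("top",(248.6,149.3),.12);H=atz("top",(203.6,138.7),.12);d=P-H;print("lm angle",np.arctan2(-d[0],-d[1])+.028)
for n in("flask","jar","beaker","timer"): print(n,[np.round(d["position"],1) for d in manip.landmark_of("top",n)][:3])
E
```

```text
[248.3 161.8 207.9 157.2] [0.5437 0.0357] [ 0.5465 -0.0589] angle -0.0008735085754638279
[256.8 139.7 204.3 134.1] [0.5986 0.0542] [ 0.6032 -0.0705] angle -0.008306574890280558
[208.1 153.7 240.7 157.5] [0.5521 0.0369] [ 0.5542 -0.0398] angle 0.0013752644921714956
[208.4 178.5 190.1 172. ] [0.5025 0.07  ] [0.4934 0.0256] angle 0.2303409678786945
[241.8 157.4 263.2 160.2] [ 0.5549 -0.0423] [ 0.5555 -0.0925] angle 0.01668313750795179
[189.9 167.7 209.7 174.7] [0.5125 0.0725] [0.5027 0.0243] angle 0.22944504007225158
[210.7 165.4 190.6 153.2] [0.5473 0.0774] [0.525  0.0258] angle 0.436544680427184
[203.2 137.4 255.7 142.7] [0.5902 0.0553] [ 0.5953 -0.0689] angle -0.013584580961838452
[241.8 154.9 209.5 151.1] [0.5589 0.0348] [ 0.5608 -0.0414] angle 0.0028286233340359297
[190.5 149.7 203.4 155. ] [0.5558 0.0792] [0.5475 0.0471] angle 0.28091323008069397
[264.3 157.2 241.9 155. ] [ 0.5608 -0.0417] [ 0.5631 -0.0942] angle -0.01630497904431887
[216.9 149.5 253.2 153.7] [0.5654 0.0184] [ 0.5676 -0.0672] angle 0.0014258524151994044
[253.2 151.2 218.  147.7] [0.5701 0.0164] [ 0.5737 -0.0663] angle -0.01510377582232755
brass 21 257.95238095238096 147.33333333333334
rail [211.9  87.3 264.4  92.7] [0.7204 0.0574] yaw 0.03866900605803412
rail [241.7  84.  273.1  88.9] [ 0.7398 -0.0127] yaw -0.01821947983076574
rail [255.7  88.  213.1  83.6] [ 0.7346 -0.0482] yaw 0.03908557007869819
rail [254.5  77.8 210.6  73.1] [ 0.7608 -0.0412] yaw 0.03248340686581545
rail [283.1  62.6 279.3  91.4] [ 0.8119 -0.1048] yaw -1.5555125334839757
lm angle 0.12168204623834886
flask [array([239.3, 118.1]), array([313.2, 298.1]), array([286.4, 269.7])]
jar [array([354.6, 258.2])]
beaker [array([316.8, 259.7]), array([236.9, 131.5])]
timer [array([197.5, 208.9])]
```

The gate's top edge (204,134 to 257,140) is parallel to the back rail within about 0.01 rad, with nothing holding it. It is therefore shut and latched, and the flask, jar, beaker and timer are in place.

```bash
python3 -c "
from cell import manip
print(manip.close_job())"
```

```text
the job is handed in; nothing more can be done
None
```

The job is handed in, with no verdict returned: the flask stands upright and released on the mat, the gate measured shut (within about 0.01 rad) and stayed there with nothing holding it, and the bystanders are where they were; I viewed 12 pictures, two over the limit of 10.

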